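# Unload the block incubator into the carrying tray in order

## Task

The incubation is over: move the four amber bottles from the metal blocks of the incubator to the white tray, one bottle to a compartment, in the same left-to-right order as they stand now, since their order is the only record of which sample is which. Keep each one upright and set it down gently on the floor of its compartment, without dropping it or tipping over any other.

Things in the scene. Friction and masses are not known exactly. Their poses are not given: they have to be found in the camera images.
- vial_mid (a point): Amber glass slender round screw-cap vial, 28 mm in diameter, straight-sided up to 73 mm, with a black cap 25 mm across, 92 mm tall in all. This point: its centre, on the axis, 46 mm above its underside; z up. It starts loose in its block with the lowest 15 mm in the bore: grip the body above that (about 43 mm above the underside). 40 to 135 g.
- jar_mid (a point): Amber glass squat round straight-sided jar, 40 mm in diameter with a black cap as wide as the body, 66 mm tall in all. This point: its centre, on the axis, 33 mm above its underside; z up. It starts loose in its block with the lowest 15 mm in the bore: grip the body above that (about 43 mm above the underside). 40 to 135 g.
- square_mid (a point): Amber glass square bottle, 34 x 34 mm, straight-sided up to 56 mm, with a black cap 22 mm across, 78 mm tall in all; flat sides square to its x and y axes and parallel to its block's sides. This point: its centre, on the axis, 39 mm above its underside; z up. It starts loose in its block with the lowest 15 mm in the bore: grip the body above that (about 43 mm above the underside). 40 to 135 g.
- dropper_mid (a point): Amber glass round dropping bottle, 34 mm in diameter, straight-sided up to 52 mm, then a neck with a black collar 22 mm across and a pointed rubber teat 13 mm across, 92 mm tall in all. This point: its centre, on the axis, 46 mm above its underside; z up. It starts loose in its block with the lowest 15 mm in the bore: grip the body above that (about 43 mm above the underside). 40 to 135 g.
- block_vial: Fixed bare aluminium block with a round bore 32 mm across that holds the slender vial. 76 (x) x 62 (y) x 50 mm; origin at the centre of its underside, 22 mm above the bench: top at 72 mm, bore floor at 57 mm. It stays in the incubator; which of the row's four places it has differs each time.
- block_jar: Fixed bare aluminium block with a round bore 44 mm across that holds the squat jar. 76 (x) x 62 (y) x 50 mm; origin at the centre of its underside, 22 mm above the bench: top at 72 mm, bore floor at 57 mm. It stays in the incubator; which of the row's four places it has differs each time.
- block_square: Fixed bare aluminium block with a square bore 38 x 38 mm that holds the square bottle. 76 (x) x 62 (y) x 50 mm; origin at the centre of its underside, 22 mm above the bench: top at 72 mm, bore floor at 57 mm. It stays in the incubator; which of the row's four places it has differs each time.
- block_dropper: Fixed bare aluminium block with a round bore 38 mm across that holds the dropping bottle. 76 (x) x 62 (y) x 50 mm; origin at the centre of its underside, 22 mm above the bench: top at 72 mm, bore floor at 57 mm. It stays in the incubator; which of the row's four places it has differs each time.
- incubator: Fixed white housing, 108 (x) x 286 (y) mm, 70 mm high, with a grey control end 75 mm longer still on the right. Origin at the bench, under the middle of the row; y to the robot's left, x away from the robot. The four blocks stand in its well in a row along y, centres at y = +96, +32, -32, -96 mm, x = 0, with the same yaw.
- tray: Fixed white tray, 64 (x) x 244 (y) mm, four square compartments in a row along its y axis (y to the robot's left, x away from the robot). Origin at the centre of its underside. Compartments 56 x 56 mm inside, centres at y = +90, +30, -30, -90 mm, x = 0. Floor 5 mm above the underside; walls and dividers 4 mm thick, tops 22.5 mm above the underside.
Mind the look-alikes: they are no part of the job. Leave any purple or red look-alike of the part that bears square_mid alone.

How it is judged:
At the end, for the whole second after the job is handed in: All four bottles stand upright (within 0.12 rad), at rest and released on the floor of the tray (height within 5 mm, within 18 mm of the compartment's centre along and across), one in each compartment, and their order from left to right in the tray is that of the blocks they came from (x of vial_mid in the frame of tray between -0.018 and 0.018 m and z of vial_mid in the frame of tray between 0.046 and 0.056 m and angle between each of vial_mid, jar_mid, square_mid, dropper_mid's own z axis and vertical below 0.12 rad and contact force between each of vial, jar, square, dropper and the fingers below 0.1 N and linear speed of each of vial, jar, square, dropper below 0.02 m/s and x of jar_mid in the frame of tray between -0.018 and 0.018 m and z of jar_mid in the frame of tray between 0.033 and 0.043 m and x of square_mid in the frame of tray between -0.018 and 0.018 m and z of square_mid in the frame of tray between 0.039 and 0.049 m and x of dropper_mid in the frame of tray between -0.018 and 0.018 m and z of dropper_mid in the frame of tray between 0.046 and 0.056 m and ((y of block_vial in the frame of incubator between 0.076 and 0.116 m and y of vial_mid in the frame of tray between 0.072 and 0.108 m) or (y of block_vial in the frame of incubator between 0.012 and 0.052 m and y of vial_mid in the frame of tray between 0.012 and 0.048 m) or (y of block_vial in the frame of incubator between -0.052 and -0.012 m and y of vial_mid in the frame of tray between -0.048 and -0.012 m) or (y of block_vial in the frame of incubator between -0.116 and -0.076 m and y of vial_mid in the frame of tray between -0.108 and -0.072 m)) and ((y of block_jar in the frame of incubator between 0.076 and 0.116 m and y of jar_mid in the frame of tray between 0.072 and 0.108 m) or (y of block_jar in the frame of incubator between 0.012 and 0.052 m and y of jar_mid in the frame of tray between 0.012 and 0.048 m) or (y of block_jar in the frame of incubator between -0.052 and -0.012 m and y of jar_mid in the frame of tray between -0.048 and -0.012 m) or (y of block_jar in the frame of incubator between -0.116 and -0.076 m and y of jar_mid in the frame of tray between -0.108 and -0.072 m)) and ((y of block_square in the frame of incubator between 0.076 and 0.116 m and y of square_mid in the frame of tray between 0.072 and 0.108 m) or (y of block_square in the frame of incubator between 0.012 and 0.052 m and y of square_mid in the frame of tray between 0.012 and 0.048 m) or (y of block_square in the frame of incubator between -0.052 and -0.012 m and y of square_mid in the frame of tray between -0.048 and -0.012 m) or (y of block_square in the frame of incubator between -0.116 and -0.076 m and y of square_mid in the frame of tray between -0.108 and -0.072 m)) and ((y of block_dropper in the frame of incubator between 0.076 and 0.116 m and y of dropper_mid in the frame of tray between 0.072 and 0.108 m) or (y of block_dropper in the frame of incubator between 0.012 and 0.052 m and y of dropper_mid in the frame of tray between 0.012 and 0.048 m) or (y of block_dropper in the frame of incubator between -0.052 and -0.012 m and y of dropper_mid in the frame of tray between -0.048 and -0.012 m) or (y of block_dropper in the frame of incubator between -0.116 and -0.076 m and y of dropper_mid in the frame of tray between -0.108 and -0.072 m))); the robot touches nothing.
It fails at once if a bottle leans more than 0.5 rad from upright (angle between any of vial_mid, jar_mid, square_mid, dropper_mid's own z axis and vertical above 0.5 rad).
It fails at once if a bottle is let go more than 25 mm above the floor of the tray ((x of vial_mid in the frame of tray between -0.03 and 0.03 m and y of vial_mid in the frame of tray between -0.12 and 0.12 m and z of vial_mid in the frame of tray above 0.076 m and contact force between vial and the fingers below 0.05 N) or (x of jar_mid in the frame of tray between -0.03 and 0.03 m and y of jar_mid in the frame of tray between -0.12 and 0.12 m and z of jar_mid in the frame of tray above 0.063 m and contact force between jar and the fingers below 0.05 N) or (x of square_mid in the frame of tray between -0.03 and 0.03 m and y of square_mid in the frame of tray between -0.12 and 0.12 m and z of square_mid in the frame of tray above 0.069 m and contact force between square and the fingers below 0.05 N) or (x of dropper_mid in the frame of tray between -0.03 and 0.03 m and y of dropper_mid in the frame of tray between -0.12 and 0.12 m and z of dropper_mid in the frame of tray above 0.076 m and contact force between dropper and the fingers below 0.05 N)).
It also fails if it takes over 106 s, if anything falls off the work surface, if the arm or the gripper's body presses on something with over 40 N, if the wrist force passes 120 N, or if a joint passes its speed limit or range.

## Robot

A 6-joint arm with a two-finger parallel gripper is mounted at the origin on the work surface. World frame = base frame: x ahead of the robot, y to its left, z up, the work surface at z = 0. Lengths are in m, angles in rad, forces in N, time in s.
With the tool pointing down it reaches from about 0.325 to 0.85 m from the base axis. Payload 4.4 kg.
Tool frame: the origin (TCP) lies at the very end of the fingers, on their centre line; the grasp point (between the pads) lies r.grip_depth behind it (r.grip_depth is the distance from the TCP to the grasp point, in m); z points along the fingers, y is the line along which they close (so a half turn about z gives the same grasp; the last joint's range is limited). The gripper opens to 94 mm and grips with 3 to 60 N. Pads are 16 mm wide; open, the fingers measure 119 mm over their backs; the gripper's body (75 mm by 177 mm) begins 78 mm behind the grasp point.
Start: joints at [-1.28, 0.207, 1.542, -0, 1.393, -0.15], TCP at [0.245, -0.52, 0.205] pointing down, gripper open.
Joint ranges: [-2.73, 2.73], [-0.86, 2.22], [0.23, 2.46], [-1.11, 4.25], [0.08, 2.63], [-2.82, 2.82]. Speed limits (rad/s): [2.79, 2.79, 3.14, 3.14, 3.14, 3.14].

## Interface

Orientations are given as a unit quaternion [x, y, z, w].
In Python, from station import r gives the robot as it stands.
- The arm moves only by the shell command python3 -m jog 'ROWS' [FORCE]. ROWS is text: rows parted by semicolons, each of 7 numbers parted by spaces: the shift along the tool's x, y, z scaled (see below), then the turn, a rotation vector about the tool's x, y, z scaled (see below), then the gripper's target within -1 to 1 (fully open at 1, half-way at 0, shut at -1). In form: tx ty tz rx ry rz jaw; .... A call has exactly 10 rows; each row shifts and turns the commanded pose from where the row before left it, along the tool's axes as they then stand; what a row does not reach is not made up. The controller multiplies each number of a shift by 0.04 m and each number of a turn by 8 degrees. A row lasts 1/10 s, in which the tool goes at most 50 mm and 8.59 degrees, less where a joint would pass 70% of its speed; a pose out of reach is approached as far as the arm can. A call with a number of a shift or a turn outside -1 to 1 is refused whole. A call with a gripper value outside its range is refused whole. The fingers move at their own pace and stop on an object; FORCE is the grip in N (left out, the last holds). Time passes only in rows, so rows that do not move let the fingers close, or fill a call up. It gives the time, the measured TCP pose, the force, the opening and the grip force at its end, in the units of the state.
- r.sense(): the state, without advancing time (a new reading comes with each control period).
- r.camera(name): name is "scene" or "top" or "wrist"; returns (picture, depth): 480x640x3 uint8, red, green, blue; 480x640 float32, m along the optical axis (not along the pixel's ray), 0 where there is no reading.
- r.get_calibration(name): a dict with "fx", "fy", "cx", "cy" (pixels), "rvec" (rotation vector, rad) and "tvec" (3), from world to camera coordinates, as OpenCV has them. Camera axes: x right, y down, z forward; pixel columns grow to the right and rows downward; lengths in m; the calibration is good to about 2 mm. The wrist camera is an equidistant fisheye: a pixel r from the principal point sees the ray r / f radians off the axis. A picture is of the moment at which its call begins: read the wrist's pose just before it. get_calibration takes no time and is no camera call; for the wrist camera it gives the pose at the moment of the call.
- r.hand_in(): hands the job in; it is judged then, once.
The state is a dict: "clock": time; "joints": joint angles; "joint_vel": joint speeds; "joint_torque": joint torques, N m; "position": TCP position; "tcp_rot": TCP orientation; "force": force on the tool from outside, world axes, zero at the start; "moment": the same for the moment, N m; "grip_width": opening from 0.0 (shut) to 1.0 (fully open); "grasp_force": force on a finger pad.
Only numpy, scipy, OpenCV 4.12 (cv2) and the standard library are available. Lean on these libraries where they do the work, as an engineer would, in place of code of your own. Each camera call takes 0.05 s, during which the arm holds its last target. There are 200 camera calls.

## Working session

There is one attempt and no reset: what is moved stays moved. The work goes in short steps, Python scripts to look and compute and a shell command to move; the robot and the scene stay as the last step left them, time stands still between calls to the robot, and variables do not carry over. Pictures are saved under pics/ and viewed, at most 14 in all, crops included, and the job is handed in when it is done.

```bash
mkdir -p pics; ls; python3 - <<'E'
from station import r
import cv2
print(r.sense(), r.grip_depth)
for n in ("top","scene"):
    p,d=r.camera(n); cv2.imwrite(f"pics/{n}0.png",p[:,:,::-1]); c=r.get_calibration(n); print(n,c)
    import numpy as np; np.save(f"{n}0.npy",d)
E
```

```text
pics
{'clock': 0.0, 'joints': array([-1.28052184e+00,  2.07419622e-01,  1.54289344e+00, -7.56113122e-06,
        1.39344151e+00, -1.50493754e-01]), 'joint_vel': array([ 0.00054143, -0.00165386,  0.00098065,  0.00036121,  0.00116619,
        0.00085335]), 'joint_torque': array([ 2.91006445e-04, -3.70869899e+01, -2.81420124e+01,  6.99195033e-02,
        3.61373217e-02, -1.64386011e-04]), 'position': array([ 0.24508473, -0.51930932,  0.20431968]), 'tcp_rot': array([ 9.75812835e-01,  2.18604994e-01, -7.91984224e-05, -1.07805787e-03]), 'force': array([-0.42518984, -0.39747742, -0.8073667 ]), 'moment': array([ 0.03035654,  0.02000532, -0.02966991]), 'grasp_force': 0.0, 'grip_width': 1.0009513389129308} 0.0188
top {'fx': 593.4632849384367, 'fy': 593.4632849384367, 'cx': 313.27129219756034, 'cy': 237.49907185358313, 'rvec': array([ 2.13056614, -2.12829431,  0.10977087]), 'tvec': array([0.0124315 , 0.62937576, 0.93899995])}
scene {'fx': 462.4562651835302, 'fy': 462.4562651835302, 'cx': 314.3011881998638, 'cy': 244.10015082283255, 'rvec': array([ 2.02470758,  0.99192148, -0.51024291]), 'tvec': array([-0.36663463, -0.2193674 ,  1.0933096 ])}
```

View pics/top0.png

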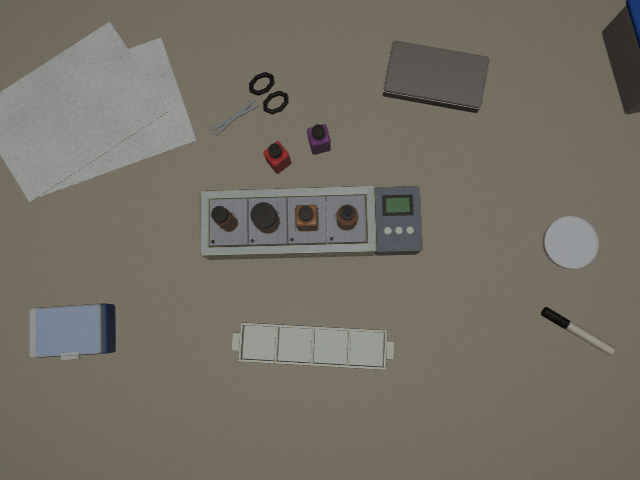

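View pics/scene0.png

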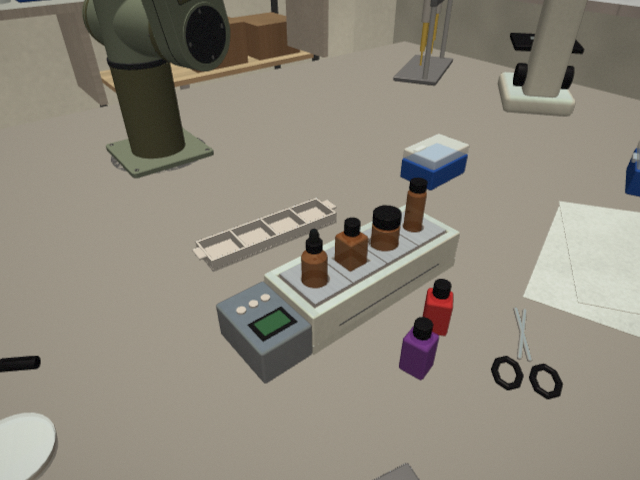

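The four amber bottles in the top picture, left to right, are the vial (222,217), jar (264,217), square bottle (306,217) and dropper (347,216). The red (277,157) and purple (319,138) square look-alikes stand behind the incubator on the bench. The square bottle that's meant is the amber one in the block at (306,217). The tray compartments are at about (260,342), (295,344), (331,346) and (367,349).

```bash
cat > h.py <<'E'
import numpy as np, cv2
from station import r
def cloud(n,d):
    c=r.get_calibration(n); R=cv2.Rodrigues(c['rvec'])[0]
    v,u=np.mgrid[:480,:640]
    P=np.stack([(u-c['cx'])/c['fx']*d,(v-c['cy'])/c['fy']*d,d],-1)
    return (P-c['tvec'])@R   # world
def towld(n,uv,z):
    c=r.get_calibration(n); R=cv2.Rodrigues(c['rvec'])[0]
    ray=np.array([(uv[0]-c['cx'])/c['fx'],(uv[1]-c['cy'])/c['fy'],1])@R
    o=-c['tvec']@R; return o+ray*(z-o[2])/ray[2]
E
python3 - <<'E'
from h import *
d=np.load('top0.npy'); W=cloud('top',d)
def rect(box,lo,hi):
    x0,x1,y0,y1=box; S=W[y0:y1,x0:x1].reshape(-1,3); m=(S[:,2]>lo)&(S[:,2]<hi)
    S=S[m]; return cv2.minAreaRect((S[:,:2]*1000).astype(np.float32)),len(S),np.median(S[:,2])
print('housing',rect((190,435,180,265),.060,.085))
print('house wo ctrl',rect((190,374,180,265),.060,.085))
print('tray',rect((225,400,315,375),.013,.035))
print('floor',np.median(W[340:346,255:265,2]),'bench',np.median(W[420:440,300:340,2]))
for n,(u,v) in dict(vial=(222,217),jar=(264,217),sq=(306,217),drop=(347,216)).items():
    S=W[v-20:v+20,u-20:u+20].reshape(-1,3); S=S[S[:,2]>.095]; top=S[:,2].max()
    T=S[S[:,2]>top-.012]; b=(T[:,:2].min(0)+T[:,:2].max(0))/2
    print(n,'top',top,'centre',b,len(T), T[:,:2].ptp(0) if hasattr(T,'ptp') else np.ptp(T[:,:2],axis=0))
E
python3 - <<'E'
import cv2;p=cv2.imread('pics/top0.png')[180:265,195:425];cv2.imwrite('pics/crop0.png',cv2.resize(p,None,fx=3.4,fy=3.4,interpolation=2))
E
```

```text
housing (((655.295654296875, 17.934402465820312), (109.0814208984375, 360.81048583984375), 1.4439888000488281), 10970, np.float64(0.07058641394995699))
house wo ctrl (((654.3368530273438, 55.96898651123047), (109.0814208984375, 284.71710205078125), 1.4439888000488281), 9079, np.float64(0.07117127833455171))
tray (((452.16790771484375, 14.99005126953125), (269.99212646484375, 64.22379302978516), 87.15601348876953), 1543, np.float64(0.02230498032413032))
floor 0.0054100995106212985 bench 8.252629124324521e-05
vial top 1.0184127833883916 centre [ 0.49008283 -0.0253677 ] 9 [0. 0.]
jar top 1.0184127833883916 centre [ 0.49008283 -0.0253677 ] 8 [0. 0.]
sq top 1.0184127833883916 centre [ 0.49008283 -0.0253677 ] 5 [0. 0.]
drop top 1.0184127833883916 centre [ 0.49008283 -0.0253677 ] 5 [0. 0.]
```

View pics/crop0.png

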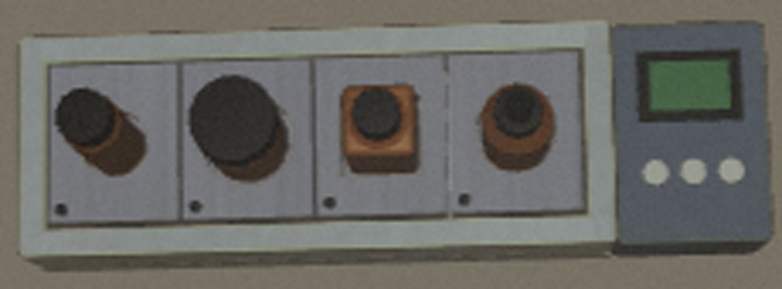

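The crop confirms the row: vial at crop (90,120), jar (235,120), amber square (378,125) and dropper (517,120), each in its own block. The red and purple bottles are outside it.

```bash
cat >> h.py <<'E'
def plan(x,y,z,yawdeg):
    """shift to target in tool axes (units of 0.04 m), turn about tool z (units of 8deg), assuming tool down"""
    from scipy.spatial.transform import Rotation as Ro
    s=r.sense(); R=Ro.from_quat(s['tcp_rot'])
    T=Ro.from_matrix(np.array([[np.cos(a:=np.radians(90+yawdeg)),np.sin(a),0],[np.sin(a),-np.cos(a),0],[0,0,-1.]]))
    rv=np.degrees((R.inv()*T).as_rotvec())/8
    d=np.array([x,y,z])-s['position']
    print('t %.1f pos %s'%(s['clock'],np.round(s['position'],4)),'grip %.3f f %.1f'%(s['grip_width'],s['grasp_force']))
    print('shift cur axes',np.round(R.inv().apply(d)/.04,2),'shift target axes',np.round(T.inv().apply(d)/.04,2),'turn',np.round(rv,2))
E
python3 - <<'E'
from h import *
W=cloud('top',np.load('top0.npy'))
for n,(u,v) in dict(vial=(222,217),jar=(264,217),sq=(306,217),drop=(347,216)).items():
    S=W[v-20:v+20,u-20:u+20].reshape(-1,3); S=S[(S[:,2]>.095)&(S[:,2]<.2)]; top=S[:,2].max()
    T=S[S[:,2]>top-.012]; print(n,top,(T[:,:2].min(0)+T[:,:2].max(0))/2,np.ptp(T[:,:2],axis=0))
plan(.6519,.1516,.23,1.44)
E
```

```text
vial 0.15271207185865104 [0.65057645 0.1499905 ] [0.02445457 0.02399217]
jar 0.12732387094495592 [0.65437396 0.08720754] [0.03959194 0.03851737]
sq 0.13988019897285392 [0.65468846 0.0214948 ] [0.02056084 0.01991737]
drop 0.15192332358481409 [ 0.65549897 -0.04188244] [0.0114847  0.01049793]
t 0.1 pos [ 0.2451 -0.5193  0.2044] grip 0.999 f 0.0
shift cur axes [ 16.35 -10.83  -0.61] shift target axes [16.51 10.59 -0.64] turn [-0.01 -0.01 -8.27]
```

```bash
python3 -m jog '0 0 -0.07 0 0 -0.83 1;0 0 -0.07 0 0 -0.83 1;0 0 -0.07 0 0 -0.83 1;0 0 -0.07 0 0 -0.83 1;0 0 -0.07 0 0 -0.83 1;0 0 -0.07 0 0 -0.83 1;0 0 -0.07 0 0 -0.83 1;0 0 -0.07 0 0 -0.83 1;0 0 -0.07 0 0 -0.83 1;0 0 0 0 0 -0.83 1'
python3 -m jog '0.83 0.53 0 0 0 0 1;0.83 0.53 0 0 0 0 1;0.83 0.53 0 0 0 0 1;0.83 0.53 0 0 0 0 1;0.83 0.53 0 0 0 0 1;0.83 0.53 0 0 0 0 1;0.83 0.53 0 0 0 0 1;0.83 0.53 0 0 0 0 1;0.83 0.53 0 0 0 0 1;0.83 0.53 0 0 0 0 1'
python3 -c "
from h import *
plan(.651,.1505,.20,1.44)"
```

```text
clock: 1.1
position: [0.2453, -0.5199, 0.2305]
tcp_rot: [0.695, 0.719, 0.0, -0.0]
force: [0.0, -0.3, -0.3]
grip_width: 0.995
grasp_force: 0.0
clock: 2.1
position: [0.4479, -0.1804, 0.2303]
tcp_rot: [0.697, 0.717, -0.0, -0.0]
force: [-0.5, -0.8, -1.2]
grip_width: 1.005
grasp_force: 0.0
t 2.1 pos [ 0.4479 -0.1804  0.2303] grip 1.005 f 0.0
shift cur axes [8.12 5.31 0.76] shift target axes [8.14 5.28 0.76] turn [-0.   -0.    0.03]
```

```bash
python3 -m jog '0.9 0.58 0 0 0 0.03 1;0.9 0.58 0 0 0 0 1;0.9 0.58 0 0 0 0 1;0.9 0.58 0 0 0 0 1;0.9 0.58 0 0 0 0 1;0.9 0.58 0 0 0 0 1;0.9 0.58 0 0 0 0 1;0.9 0.58 0 0 0 0 1;0.9 0.58 0 0 0 0 1;0 0 0 0 0 0 1'
python3 - <<'E'
from h import *
plan(.651,.1505,.081,1.44)
p,d=r.camera('wrist'); cv2.imwrite('pics/w1.png',p[:,:,::-1])
E
```

```text
clock: 3.1
position: [0.649, 0.1517, 0.2287]
tcp_rot: [0.696, 0.718, 0.0, -0.001]
force: [-0.8, -0.9, -0.0]
grip_width: 1.001
grasp_force: 0.0
t 3.1 pos [0.649  0.1517 0.2287] grip 1.001 f 0.0
shift cur axes [-0.04  0.05  3.69] shift target axes [-0.03  0.05  3.69] turn [-0.01 -0.01  0.03]
```

View pics/w1.png

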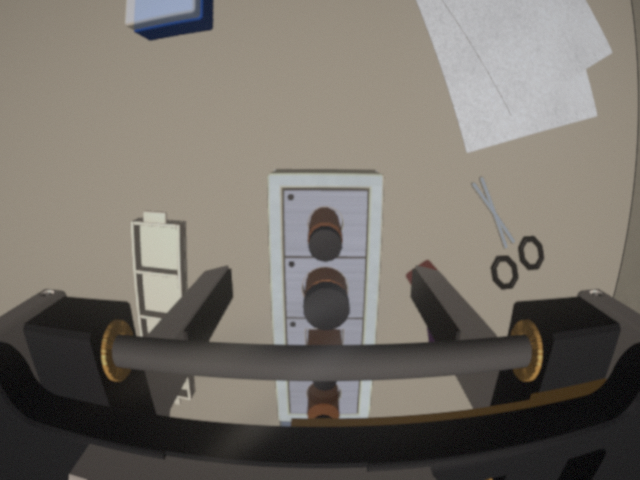

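The vial (325,235) lies midway between the open fingers (220 and 430). The red bottle (425,270) is close to one finger, so I'll go down with a narrower opening.

```bash
python3 -m jog '0 0.05 0 0 0 0 0.3;-0.04 0 0.5 0 0 0 0.3;0 0 0.7 0 0 0 0.3;0 0 0.7 0 0 0 0.3;0 0 0.7 0 0 0 0.3;0 0 0.6 0 0 0 0.3;0 0 0.3 0 0 0 0.3;0 0 0.17 0 0 0 0.3;0 0 0 0 0 0 0.3;0 0 0 0 0 0 0.3' 15
python3 - <<'E'
from h import *
plan(.651,.1505,.081,1.44)
E
```

```text
clock: 4.15
position: [0.6513, 0.1453, 0.0854]
tcp_rot: [0.698, 0.716, 0.001, 0.001]
force: [0.6, 0.4, 1.5]
grip_width: 0.648
grasp_force: 0.0
t 4.2 pos [0.6513 0.1453 0.0854] grip 0.648 f 0.0
shift cur axes [ 0.13 -0.01  0.11] shift target axes [ 0.13 -0.    0.11] turn [ 0.02 -0.   -0.01]
```

```bash
python3 -m jog '0.07 0 0.05 0 0 0 0.3;0.06 0 0.06 0 0 0 0.3;0 0 0 0 0 0 0.3;0 0 0 0 0 0 0.3;0 0 0 0 0 0 -1;0 0 0 0 0 0 -1;0 0 0 0 0 0 -1;0 0 0 0 0 0 -1;0 0 0 0 0 0 -1;0 0 0 0 0 0 -1' 15
python3 - <<'E'
from h import *
plan(.651,.1505,.081,1.44)
E
```

```text
clock: 5.15
position: [0.6503, 0.1507, 0.0796]
tcp_rot: [0.698, 0.716, 0.0, 0.0]
force: [0.4, 0.2, -0.2]
grip_width: 0.294
grasp_force: 15.0
t 5.2 pos [0.6503 0.1507 0.0796] grip 0.294 f 15.0
shift cur axes [-0.    0.02 -0.04] shift target axes [-0.    0.02 -0.04] turn [ 0.  0. -0.]
```

```bash
python3 -m jog '0 0 -0.1 0 0 0 -1;0 0 -0.2 0 0 0 -1;0 0 -0.3 0 0 0 -1;0 0 -0.4 0 0 0 -1;0 0 -0.4 0 0 0 -1;0 0 -0.3 0 0 0 -1;0 0 -0.2 0 0 0 -1;0 0 -0.1 0 0 0 -1;0 0 0 0 0 0 -1;0 0 0 0 0 0 -1'
python3 - <<'E'
from h import *
plan(.4567,.1049,.14,-2.84)
E
```

```text
clock: 6.15
position: [0.6496, 0.1507, 0.1587]
tcp_rot: [0.698, 0.716, -0.001, -0.0]
force: [0.1, -0.4, -0.6]
grip_width: 0.293
grasp_force: 15.0
t 6.2 pos [0.6496 0.1507 0.1587] grip 0.293 f 15.0
shift cur axes [-1.03 -4.85  0.47] shift target axes [-1.38 -4.76  0.47] turn [-0.01  0.    0.53]
```

```bash
python3 -m jog '-0.04 -0.2 0 0 0 0 -1;-0.08 -0.4 0 0 0 0 -1;-0.13 -0.6 0 0 0 0 -1;-0.15 -0.7 0.1 0 0 0 -1;-0.16 -0.75 0.1 0 0 0 -1;-0.15 -0.7 0.1 0 0 0 -1;-0.13 -0.6 0.1 0 0 0 -1;-0.11 -0.5 0 0 0 0 -1;-0.06 -0.3 0 0 0 0.2 -1;-0.02 -0.1 0 0 0 0.33 -1'
python3 -m jog '0 0 0 0 0 0 -1;0 0 0 0 0 0 -1;0 0 0.2 0 0 0 -1;0 0 0.4 0 0 0 -1;0 0 0.4 0 0 0 -1;0 0 0.4 0 0 0 -1;0 0 0.3 0 0 0 -1;0 0 0.1 0 0 0 -1;0 0 0 0 0 0 -1;0 0 0 0 0 0 -1'
python3 - <<'E'
from h import *
plan(.4567,.1049,.0286,-2.84)
p,d=r.camera('scene'); cv2.imwrite('pics/s1.png',p[:,:,::-1])
E
```

```text
clock: 7.15
position: [0.4554, 0.1047, 0.143]
tcp_rot: [0.725, 0.688, -0.0, -0.0]
force: [0.4, -0.9, -0.8]
grip_width: 0.295
grasp_force: 15.0
clock: 8.15
position: [0.4578, 0.1049, 0.0719]
tcp_rot: [0.724, 0.69, 0.0, 0.0]
force: [0.1, 0.1, -0.4]
grip_width: 0.292
grasp_force: 15.0
t 8.2 pos [0.4578 0.1049 0.0719] grip 0.292 f 15.0
shift cur axes [-0.   -0.03  1.08] shift target axes [-0.   -0.03  1.08] turn [ 0.01 -0.    0.  ]
```

View pics/s1.png

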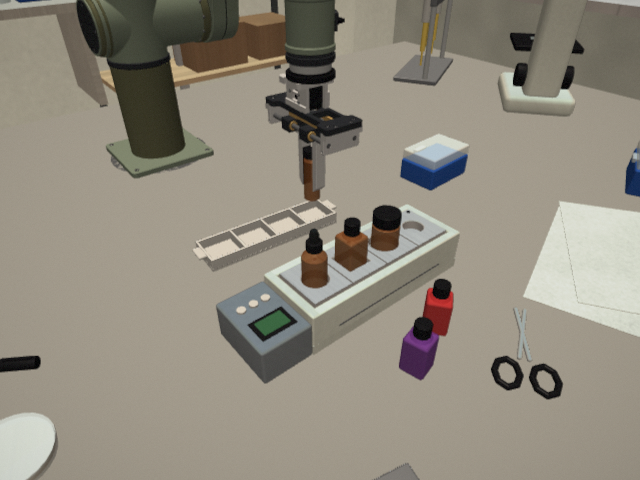

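The vial (312,178) hangs upright over the tray's leftmost compartment (315,213). Next I'll lower it.

```bash
python3 -m jog '0 -0.03 0.15 0 0 0 -1;0 0 0.25 0 0 0 -1;0 0 0.25 0 0 0 -1;0 0 0.15 0 0 0 -1;0 0 0.1 0 0 0 -1;0 0 0.08 0 0 0 -1;0 0 0.05 0 0 0 -1;0 0 0 0 0 0 -1;0 0 0 0 0 0 -1;0 0 0 0 0 0 -1'
python3 - <<'E'
from h import *
plan(.4567,.1049,.0286,-2.84)
E
```

```text
clock: 9.2
position: [0.4563, 0.105, 0.0306]
tcp_rot: [0.724, 0.689, 0.0, 0.0]
force: [0.1, -0.3, -0.8]
grip_width: 0.293
grasp_force: 15.0
t 9.2 pos [0.4563 0.105  0.0306] grip 0.293 f 15.0
shift cur axes [-0.    0.01  0.05] shift target axes [-0.    0.01  0.05] turn [ 0.01 -0.    0.  ]
```

```bash
python3 -m jog '0 0 0.02 0 0 0 -1;0 0 0.02 0 0 0 -1;0 0 0.02 0 0 0 -1;0 0 0 0 0 0 -1;0 0 0 0 0 0 -1;0 0 0 0 0 0 -1;0 0 0 0 0 0 -1;0 0 0 0 0 0 -1;0 0 0 0 0 0 -1;0 0 0 0 0 0 -1'

```

```text
clock: 10.2
position: [0.456, 0.105, 0.0278]
tcp_rot: [0.724, 0.689, 0.0, -0.0]
force: [0.0, 0.3, 0.4]
grip_width: 0.292
grasp_force: 15.0
```

```bash
python3 -m jog '0 0 0 0 0 0 0;0 0 0 0 0 0 0.3;0 0 0 0 0 0 0.3;0 0 0 0 0 0 0.3;0 0 -0.2 0 0 0 0.3;0 0 -0.5 0 0 0 0.3;0 0 -0.8 0 0 0 0.3;0 0 -0.8 0 0 0 0.3;0 0 -0.8 0 0 0 0.3;0 0 -0.6 0 0 0 0.3'
python3 - <<'E'
from h import *
plan(.654,.0873,.175,1.44)
E
```

```text
clock: 11.2
position: [0.4568, 0.105, 0.1788]
tcp_rot: [0.724, 0.689, 0.001, 0.001]
force: [0.7, 0.2, -0.0]
grip_width: 0.653
grasp_force: 0.0
t 11.2 pos [0.4568 0.105  0.1788] grip 0.653 f 0.0
shift cur axes [-0.2   4.94  0.11] shift target axes [-0.57  4.92  0.09] turn [ 0.02 -0.   -0.53]
```

```bash
python3 -m jog '-0.02 0.5 0 0 0 0 0.4;-0.03 0.8 0 0 0 0 0.4;-0.03 0.9 0 0 0 0 0.4;-0.03 0.9 0 0 0 0 0.4;-0.03 0.8 0 0 0 0 0.4;-0.03 0.6 0 0 0 0 0.4;-0.03 0.34 0 0 0 -0.2 0.4;0 0.1 0 0 0 -0.33 0.4;0 0 0 0 0 0 0.4;0 0 0 0 0 0 0.4' 15
python3 - <<'E'
from h import *
plan(.654,.0873,.081,1.44)
p,d=r.camera('top'); cv2.imwrite('pics/t1.png',p[:,:,::-1])
W=cloud('top',d); S=W.reshape(-1,3); S=S[(S[:,2]>.085)&(S[:,2]<.105)&(S[:,0]<.5)&(S[:,0]>.4)&(abs(S[:,1]-.105)<.03)]
print('vial cap',len(S),(S[:,:2].min(0)+S[:,:2].max(0))/2,S[:,2].max() )
E
```

```text
clock: 12.2
position: [0.6527, 0.0874, 0.176]
tcp_rot: [0.699, 0.715, -0.0, -0.0]
force: [0.1, -0.3, 0.2]
grip_width: 0.701
grasp_force: 0.0
t 12.2 pos [0.6527 0.0874 0.176 ] grip 0.701 f 0.0
shift cur axes [-0.    0.03  2.38] shift target axes [-0.    0.03  2.38] turn [-0.   -0.   -0.01]
vial cap 25 [0.44704552 0.09933275] 0.10032611491830833
```

```bash
python3 -m jog '0 0.03 0.3 0 0 0 0.4;0 0 0.4 0 0 0 0.4;0 0 0.5 0 0 0 0.4;0 0 0.5 0 0 0 0.4;0 0 0.4 0 0 0 0.4;0 0 0.2 0 0 0 0.4;0 0 0.08 0 0 0 0.4;0 0 0 0 0 0 0.4;0 0 0 0 0 0 0.4;0 0 0 0 0 0 0.4'
python3 - <<'E'
from h import *
plan(.654,.0873,.081,1.44)
E
```

```text
clock: 13.25
position: [0.6551, 0.0874, 0.0819]
tcp_rot: [0.698, 0.716, 0.001, 0.001]
force: [0.6, 0.2, 1.0]
grip_width: 0.703
grasp_force: 0.0
t 13.2 pos [0.6551 0.0874 0.0819] grip 0.703 f 0.0
shift cur axes [-0.   -0.03  0.02] shift target axes [-0.   -0.03  0.02] turn [ 0.02  0.   -0.  ]
```

View pics/t1.png

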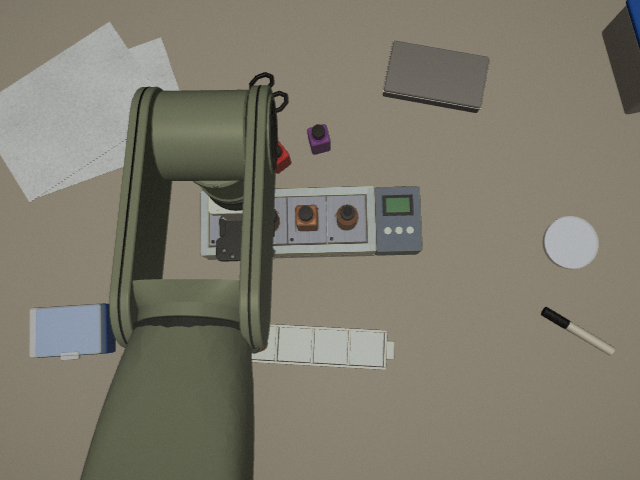

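The arm hides the vial here, and the square bottle (306,217) and dropper (347,216) still stand untouched. I'll grip and lift the jar.

```bash
python3 -m jog '0 0 0 0 0 0 -1;0 0 0 0 0 0 -1;0 0 0 0 0 0 -1;0 0 0 0 0 0 -1;0 0 0 0 0 0 -1;0 0 0 0 0 0 -1;0 0 0 0 0 0 -1;0 0 0 0 0 0 -1;0 0 0 0 0 0 -1;0 0 0 0 0 0 -1' 15
python3 -m jog '0 0 -0.1 0 0 0 -1;0 0 -0.2 0 0 0 -1;0 0 -0.3 0 0 0 -1;0 0 -0.4 0 0 0 -1;0 0 -0.4 0 0 0 -1;0 0 -0.3 0 0 0 -1;0 0 -0.2 0 0 0 -1;0 0 -0.1 0 0 0 -1;0 0 0 0 0 0 -1;0 0 0 0 0 0 -1'
python3 - <<'E'
from h import *
plan(.4537,.0450,.14,-2.84)
E
```

```text
clock: 14.25
position: [0.6543, 0.0874, 0.0808]
tcp_rot: [0.698, 0.716, 0.0, 0.0]
force: [0.1, -0.7, 1.1]
grip_width: 0.421
grasp_force: 15.0
clock: 15.25
position: [0.6536, 0.0873, 0.1599]
tcp_rot: [0.698, 0.716, -0.0, -0.0]
force: [-0.1, -0.1, -1.1]
grip_width: 0.424
grasp_force: 15.0
t 15.2 pos [0.6536 0.0873 0.1599] grip 0.424 f 15.0
shift cur axes [-0.93 -5.02  0.51] shift target axes [-1.31 -4.94  0.5 ] turn [-0.01  0.    0.53]
```

```bash
python3 -m jog '-0.04 -0.2 0 0 0 0 -1;-0.08 -0.4 0 0 0 0 -1;-0.12 -0.6 0 0 0 0 -1;-0.14 -0.75 0.1 0 0 0 -1;-0.14 -0.8 0.1 0 0 0 -1;-0.14 -0.75 0.1 0 0 0 -1;-0.12 -0.62 0.1 0 0 0 -1;-0.1 -0.5 0.1 0 0 0 -1;-0.04 -0.3 0 0 0 0.2 -1;-0.01 -0.1 0 0 0 0.33 -1'
python3 -m jog '0 0 0 0 0 0 -1;0 0 0 0 0 0 -1;0 0 0.2 0 0 0 -1;0 0 0.4 0 0 0 -1;0 0 0.4 0 0 0 -1;0 0 0.4 0 0 0 -1;0 0 0.3 0 0 0 -1;0 0 0.1 0 0 0 -1;0 0 0 0 0 0 -1;0 0 0 0 0 0 -1'
python3 - <<'E'
from h import *
plan(.4537,.045,.0300,-2.84)
E
```

```text
clock: 16.25
position: [0.4524, 0.0453, 0.1401]
tcp_rot: [0.725, 0.688, -0.0, -0.001]
force: [0.2, 0.1, -0.9]
grip_width: 0.425
grasp_force: 15.0
clock: 17.25
position: [0.455, 0.0453, 0.0691]
tcp_rot: [0.724, 0.689, 0.0, 0.0]
force: [-0.4, 0.3, -0.8]
grip_width: 0.422
grasp_force: 15.0
t 17.2 pos [0.455  0.0453 0.0691] grip 0.422 f 15.0
shift cur axes [-0.01 -0.03  0.98] shift target axes [-0.01 -0.03  0.98] turn [0.01 0.   0.  ]
```

```bash
python3 -m jog '0 -0.03 0.15 0 0 0 -1;0 0 0.25 0 0 0 -1;0 0 0.25 0 0 0 -1;0 0 0.15 0 0 0 -1;0 0 0.1 0 0 0 -1;0 0 0.05 0 0 0 -1;0 0 0.03 0 0 0 -1;0 0 0 0 0 0 -1;0 0 0 0 0 0 -1;0 0 0 0 0 0 -1'
python3 -m jog '0 0 0.02 0 0 0 -1;0 0 0.02 0 0 0 -1;0 0 0.02 0 0 0 -1;0 0 0 0 0 0 -1;0 0 0 0 0 0 -1;0 0 0 0 0 0 -1;0 0 0 0 0 0 -1;0 0 0 0 0 0 -1;0 0 0 0 0 0 -1;0 0 0 0 0 0 -1'
```

```text
clock: 18.25
position: [0.4535, 0.0453, 0.0298]
tcp_rot: [0.724, 0.689, 0.0, 0.0]
force: [-0.3, 0.1, -0.3]
grip_width: 0.42
grasp_force: 15.0
clock: 19.25
position: [0.4535, 0.0453, 0.0287]
tcp_rot: [0.724, 0.69, -0.0, 0.0]
force: [-3.8, 0.1, 12.2]
grip_width: 0.421
grasp_force: 15.0
```

```bash
python3 -m jog '0 0 -0.03 0 0 0 -1;0 0 0 0 0 0 0;0 0 0 0 0 0 0.4;0 0 0 0 0 0 0.4;0 0 -0.2 0 0 0 0.4;0 0 -0.5 0 0 0 0.4;0 0 -0.8 0 0 0 0.4;0 0 -0.8 0 0 0 0.4;0 0 -0.8 0 0 0 0.4;0 0 -0.6 0 0 0 0.4'
python3 - <<'E'
from h import *
plan(.6548,.0223,.176,1.44)
E
```

```text
clock: 20.25
position: [0.4539, 0.0453, 0.179]
tcp_rot: [0.724, 0.689, 0.001, 0.001]
force: [-0.3, -1.0, -0.1]
grip_width: 0.701
grasp_force: 0.0
t 20.2 pos [0.4539 0.0453 0.179 ] grip 0.701 f 0.0
shift cur axes [-0.33  5.04  0.09] shift target axes [-0.7   5.01  0.07] turn [ 0.02  0.   -0.53]
```

```bash
python3 -m jog '-0.03 0.5 0 0 0 0 0.3;-0.05 0.8 0 0 0 0 0.3;-0.05 0.9 0 0 0 0 0.3;-0.05 0.9 0 0 0 0 0.3;-0.05 0.85 0 0 0 0 0.3;-0.05 0.65 0 0 0 0 0.3;-0.05 0.34 0 0 0 -0.2 0.3;0 0.1 0 0 0 -0.33 0.3;0 0 0 0 0 0 0.3;0 0 0 0 0 0 0.3' 15
python3 - <<'E'
from h import *
p,d=r.camera('wrist'); cv2.imwrite('pics/w2.png',p[:,:,::-1])
plan(.6548,.0223,.081,1.44)
E
```

```text
clock: 21.25
position: [0.6535, 0.0224, 0.1762]
tcp_rot: [0.699, 0.715, -0.0, -0.0]
force: [0.2, -0.1, 0.2]
grip_width: 0.648
grasp_force: 0.0
t 21.3 pos [0.6534 0.0225 0.1763] grip 0.648 f 0.0
shift cur axes [-0.01  0.04  2.38] shift target axes [-0.    0.04  2.38] turn [-0.   -0.   -0.01]
```

View pics/w2.png

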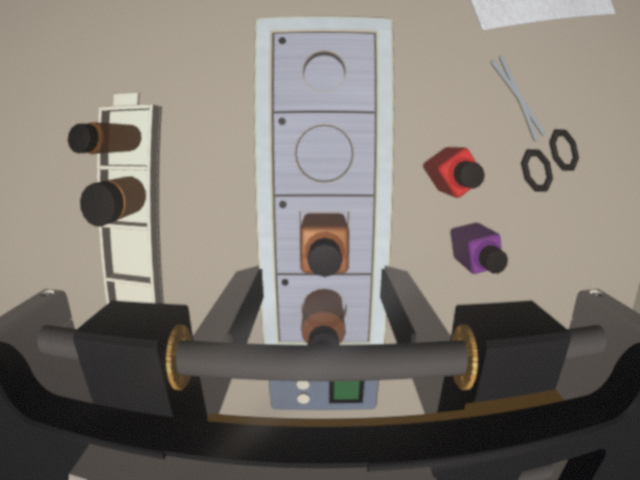

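The vial (105,138) and jar (115,198) stand upright in the first two compartments. The amber square (325,245) is centred between the fingers (240 and 405).

```bash
python3 -m jog '0 0.03 0.3 0 0 0 0.3;0 0 0.4 0 0 0 0.3;0 0 0.5 0 0 0 0.3;0 0 0.5 0 0 0 0.3;0 0 0.4 0 0 0 0.3;0 0 0.2 0 0 0 0.3;0 0 0.08 0 0 0 0.3;0 -0.03 0 0 0 0 0.3;0 0 0 0 0 0 0.3;0 0 0 0 0 0 0.3'
python3 -m jog '0 0 0 0 0 0 -1;0 0 0 0 0 0 -1;0 0 0 0 0 0 -1;0 0 0 0 0 0 -1;0 0 0 0 0 0 -1;0 0 0 0 0 0 -1;0 0 0 0 0 0 -1;0 0 0 0 0 0 -1;0 0 0 0 0 0 -1;0 0 0 0 0 0 -1' 15
python3 -m jog '0 0 -0.1 0 0 0 -1;0 0 -0.2 0 0 0 -1;0 0 -0.3 0 0 0 -1;0 0 -0.4 0 0 0 -1;0 0 -0.4 0 0 0 -1;0 0 -0.3 0 0 0 -1;0 0 -0.2 0 0 0 -1;0 0 -0.1 0 0 0 -1;0 0 0 0 0 0 -1;0 0 0 0 0 0 -1'
python3 - <<'E'
from h import *
plan(.4507,-.0150,.14,-2.84)
E
```

```text
clock: 22.3
position: [0.6547, 0.0223, 0.0823]
tcp_rot: [0.698, 0.716, 0.001, 0.001]
force: [-0.2, -0.3, 0.1]
grip_width: 0.649
grasp_force: 0.0
clock: 23.3
position: [0.654, 0.0224, 0.0812]
tcp_rot: [0.698, 0.716, 0.0, 0.0]
force: [0.9, 1.1, 0.9]
grip_width: 0.361
grasp_force: 15.0
clock: 24.3
position: [0.6533, 0.0224, 0.1603]
tcp_rot: [0.698, 0.716, -0.0, -0.001]
force: [-0.0, 0.7, -0.7]
grip_width: 0.36
grasp_force: 15.0
t 24.3 pos [0.6533 0.0224 0.1603] grip 0.360 f 15.0
shift cur axes [-0.81 -5.09  0.52] shift target axes [-1.18 -5.01  0.51] turn [-0.01 -0.    0.53]
```

```bash
python3 -m jog '-0.03 -0.2 0 0 0 0 -1;-0.06 -0.4 0 0 0 0 -1;-0.1 -0.6 0 0 0 0 -1;-0.12 -0.78 0.1 0 0 0 -1;-0.12 -0.82 0.1 0 0 0 -1;-0.12 -0.77 0.1 0 0 0 -1;-0.11 -0.62 0.1 0 0 0 -1;-0.09 -0.5 0.1 0 0 0 -1;-0.05 -0.3 0 0 0 0.2 -1;-0.01 -0.1 0 0 0 0.33 -1'
python3 -m jog '0 0 0 0 0 0 -1;0 0 0 0 0 0 -1;0 0 0.2 0 0 0 -1;0 0 0.4 0 0 0 -1;0 0 0.4 0 0 0 -1;0 0 0.4 0 0 0 -1;0 0 0.3 0 0 0 -1;0 0 0.1 0 0 0 -1;0 0 0 0 0 0 -1;0 0 0 0 0 0 -1'
python3 - <<'E'
from h import *
plan(.4507,-.015,.0302,-2.84)
E
```

```text
clock: 25.3
position: [0.4493, -0.015, 0.1406]
tcp_rot: [0.725, 0.688, -0.0, -0.001]
force: [0.5, 1.1, -0.3]
grip_width: 0.36
grasp_force: 15.0
clock: 26.3
position: [0.4517, -0.015, 0.0695]
tcp_rot: [0.724, 0.69, 0.0, 0.0]
force: [-0.2, -0.6, -0.6]
grip_width: 0.357
grasp_force: 15.0
t 26.3 pos [ 0.4517 -0.015   0.0695] grip 0.357 f 15.0
shift cur axes [ 0.   -0.03  0.98] shift target axes [-0.   -0.03  0.98] turn [0.01 0.   0.  ]
```

```bash
python3 -m jog '0 -0.03 0.15 0 0 0 -1;0 0 0.25 0 0 0 -1;0 0 0.25 0 0 0 -1;0 0 0.15 0 0 0 -1;0 0 0.1 0 0 0 -1;0 0 0.05 0 0 0 -1;0 0 0.03 0 0 0 -1;0 0 0 0 0 0 -1;0 0 0 0 0 0 -1;0 0 0 0 0 0 -1'
python3 -m jog '0 0 0.02 0 0 0 -1;0 0 0.01 0 0 0 -1;0 0 0 0 0 0 -1;0 0 0 0 0 0 -1;0 0 0 0 0 0 -1;0 0 0 0 0 0 -1;0 0 0 0 0 0 -1;0 0 0 0 0 0 -1;0 0 0 0 0 0 -1;0 0 0 0 0 0 -1'
```

```text
clock: 27.3
position: [0.4502, -0.015, 0.0301]
tcp_rot: [0.724, 0.689, 0.0, 0.0]
force: [-1.0, -0.2, 0.6]
grip_width: 0.358
grasp_force: 15.0
clock: 28.3
position: [0.4502, -0.0149, 0.0291]
tcp_rot: [0.724, 0.689, 0.0, 0.0]
force: [-1.4, 0.5, 5.8]
grip_width: 0.359
grasp_force: 15.0
```

Contact force is 5.8 N, so the square bottle is on the floor. I'll release it and go to the dropper.

```bash
python3 -m jog '0 0 -0.015 0 0 0 -1;0 0 0 0 0 0 0;0 0 0 0 0 0 0.3;0 0 0 0 0 0 0.3;0 0 -0.2 0 0 0 0.3;0 0 -0.5 0 0 0 0.3;0 0 -0.8 0 0 0 0.3;0 0 -0.8 0 0 0 0.3;0 0 -0.8 0 0 0 0.3;0 0 -0.6 0 0 0 0.3'
python3 - <<'E'
from h import *
plan(.6560,-.0413,.176,1.44)
E
```

```text
clock: 29.3
position: [0.4507, -0.0151, 0.1801]
tcp_rot: [0.724, 0.689, 0.001, 0.001]
force: [0.2, -0.2, 0.1]
grip_width: 0.649
grasp_force: 0.0
t 29.3 pos [ 0.4507 -0.0151  0.1801] grip 0.649 f 0.0
shift cur axes [-0.4   5.16  0.12] shift target axes [-0.78  5.11  0.1 ] turn [ 0.02  0.   -0.53]
```

```bash
python3 -m jog '-0.04 0.5 0 0 0 0 0.3;-0.06 0.8 0 0 0 0 0.3;-0.06 0.9 0 0 0 0 0.3;-0.06 0.95 0 0 0 0 0.3;-0.06 0.9 0 0 0 0 0.3;-0.06 0.68 0 0 0 0 0.3;-0.06 0.34 0 0 0 -0.2 0.3;0 0.1 0 0 0 -0.33 0.3;0 0 0 0 0 0 0.3;0 0 0 0 0 0 0.3' 15
python3 - <<'E'
from h import *
plan(.6560,-.0413,.081,1.44)
p,d=r.camera('wrist'); cv2.imwrite('pics/w3.png',p[:,:,::-1])
E
```

```text
clock: 30.3
position: [0.6554, -0.0409, 0.1774]
tcp_rot: [0.699, 0.715, -0.0, -0.0]
force: [1.1, -0.6, 0.2]
grip_width: 0.652
grasp_force: 0.0
t 30.3 pos [ 0.6554 -0.0409  0.1774] grip 0.652 f 0.0
shift cur axes [-0.01  0.02  2.41] shift target axes [-0.01  0.02  2.41] turn [-0.   -0.   -0.01]
```

View pics/w3.png

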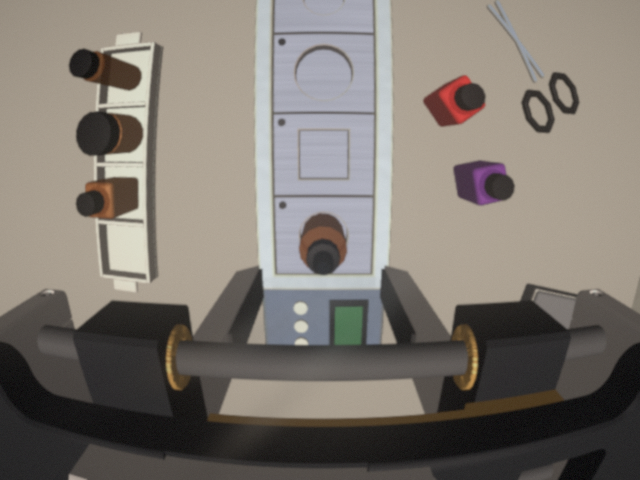

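Three bottles stand upright in the tray (105,70), (110,133) and (108,197). The dropper (323,245) is centred between the fingers.

```bash
python3 -m jog '0 0.02 0.3 0 0 0 0.3;0 0 0.4 0 0 0 0.3;0 0 0.5 0 0 0 0.3;0 0 0.5 0 0 0 0.3;0 0 0.4 0 0 0 0.3;0 0 0.2 0 0 0 0.3;0 0 0.1 0 0 0 0.3;0 -0.03 0.02 0 0 0 0.3;0 0 0 0 0 0 0.3;0 0 0 0 0 0 0.3'
python3 -m jog '0 0 0 0 0 0 -1;0 0 0 0 0 0 -1;0 0 0 0 0 0 -1;0 0 0 0 0 0 -1;0 0 0 0 0 0 -1;0 0 0 0 0 0 -1;0 0 0 0 0 0 -1;0 0 0 0 0 0 -1;0 0 0 0 0 0 -1;0 0 0 0 0 0 -1' 15
python3 -m jog '0 0 -0.1 0 0 0 -1;0 0 -0.2 0 0 0 -1;0 0 -0.3 0 0 0 -1;0 0 -0.4 0 0 0 -1;0 0 -0.4 0 0 0 -1;0 0 -0.3 0 0 0 -1;0 0 -0.2 0 0 0 -1;0 0 -0.1 0 0 0 -1;0 0 0 0 0 0 -1;0 0 0 0 0 0 -1'
python3 - <<'E'
from h import *
plan(.4477,-.0749,.14,-2.84)
E
```

```text
clock: 31.35
position: [0.6561, -0.0411, 0.0816]
tcp_rot: [0.698, 0.716, 0.001, 0.001]
force: [-0.5, -0.8, -0.6]
grip_width: 0.651
grasp_force: 0.0
clock: 32.35
position: [0.6555, -0.041, 0.0806]
tcp_rot: [0.698, 0.716, 0.0, 0.0]
force: [1.0, 0.6, 1.7]
grip_width: 0.353
grasp_force: 15.0
clock: 33.35
position: [0.6547, -0.0409, 0.1597]
tcp_rot: [0.698, 0.716, -0.0, -0.001]
force: [-0.1, -0.4, -1.1]
grip_width: 0.361
grasp_force: 15.0
t 33.4 pos [ 0.6547 -0.0409  0.1597] grip 0.361 f 15.0
shift cur axes [-0.72 -5.19  0.5 ] shift target axes [-1.11 -5.13  0.49] turn [-0.01 -0.    0.53]
```

```bash
python3 -m jog '-0.03 -0.2 0 0 0 0 -1;-0.05 -0.4 0 0 0 0 -1;-0.09 -0.62 0 0 0 0 -1;-0.11 -0.8 0.1 0 0 0 -1;-0.11 -0.84 0.1 0 0 0 -1;-0.11 -0.79 0.1 0 0 0 -1;-0.09 -0.64 0.1 0 0 0 -1;-0.07 -0.5 0.1 0 0 0 -1;-0.05 -0.3 0 0 0 0.2 -1;-0.01 -0.1 0 0 0 0.33 -1'
python3 -m jog '0 0 0 0 0 0 -1;0 0 0 0 0 0 -1;0 0 0.2 0 0 0 -1;0 0 0.4 0 0 0 -1;0 0 0.4 0 0 0 -1;0 0 0.4 0 0 0 -1;0 0 0.3 0 0 0 -1;0 0 0.1 0 0 0 -1;0 0 0 0 0 0 -1;0 0 0 0 0 0 -1'
python3 - <<'E'
from h import *
plan(.4477,-.0749,.0298,-2.84)
E
```

```text
clock: 34.35
position: [0.4466, -0.0747, 0.14]
tcp_rot: [0.725, 0.688, -0.0, -0.001]
force: [-0.5, -0.0, -0.5]
grip_width: 0.355
grasp_force: 15.0
clock: 35.35
position: [0.449, -0.0749, 0.0689]
tcp_rot: [0.724, 0.69, 0.0, 0.0]
force: [-0.3, 0.9, -1.8]
grip_width: 0.356
grasp_force: 15.0
t 35.4 pos [ 0.449  -0.0749  0.0689] grip 0.356 f 15.0
shift cur axes [-0.   -0.03  0.98] shift target axes [-0.   -0.03  0.98] turn [0.01 0.   0.  ]
```

```bash
python3 -m jog '0 -0.03 0.15 0 0 0 -1;0 0 0.25 0 0 0 -1;0 0 0.25 0 0 0 -1;0 0 0.15 0 0 0 -1;0 0 0.1 0 0 0 -1;0 0 0.05 0 0 0 -1;0 0 0.03 0 0 0 -1;0 0 0 0 0 0 -1;0 0 0 0 0 0 -1;0 0 0 0 0 0 -1'
python3 -m jog '0 0 0.02 0 0 0 -1;0 0 0.01 0 0 0 -1;0 0 0 0 0 0 -1;0 0 0 0 0 0 -1;0 0 0 0 0 0 -1;0 0 0 0 0 0 -1;0 0 0 0 0 0 -1;0 0 0 0 0 0 -1;0 0 0 0 0 0 -1;0 0 0 0 0 0 -1'
```

```text
clock: 36.35
position: [0.4475, -0.0748, 0.0295]
tcp_rot: [0.724, 0.689, 0.0, 0.0]
force: [0.6, -0.5, -1.0]
grip_width: 0.355
grasp_force: 15.0
clock: 37.35
position: [0.4475, -0.0748, 0.0285]
tcp_rot: [0.724, 0.69, 0.0, 0.0]
force: [-0.5, 1.6, 5.5]
grip_width: 0.356
grasp_force: 15.0
```

```bash
python3 -m jog '0 0 -0.015 0 0 0 -1;0 0 0 0 0 0 0;0 0 0 0 0 0 0.3;0 0 0 0 0 0 0.3;0 0 -0.2 0 0 0 0.3;0 0 -0.5 0 0 0 0.3;0 0 -0.8 0 0 0 0.3;0 0 -0.8 0 0 0 0.3;0 0 -0.8 0 0 0 0.3;0 0 -0.6 0 0 0 0.3'
python3 -m jog '-0.5 0 0 0 0 0 0.3;-0.8 0 0 0 0 0 0.3;-0.9 0 0 0 0 0 0.3;-0.9 0 0 0 0 0 0.3;-0.9 0 0 0 0 0 0.3;-0.9 0 0 0 0 0 0.3;-0.8 0 0 0 0 0 0.3;-0.5 0 0 0 0 0 0.3;0 0 0 0 0 0 0.3;0 0 0 0 0 0 0.3'
python3 - <<'E'
from h import *
p,d=r.camera('top'); s,_=r.camera('scene'); cv2.imwrite('pics/s2.png',s[:,:,::-1])
W=cloud('top',d).reshape(-1,3)
a=np.radians(-2.84); L=(W[:,:2]-[.4522,.015])@np.array([[np.cos(a),-np.sin(a)],[np.sin(a),np.cos(a)]])
for n,y in zip(('vial','jar','sq','drop'),(.09,.03,-.03,-.09)):
    m=(abs(L[:,0])<.03)&(abs(L[:,1]-y)<.03)&(W[:,2]>.04)&(W[:,2]<.15); t=W[m,2].max(); q=L[m&(W[:,2]>t-.012)]
    print(n,t,(q.min(0)+q.max(0))/2-[0,y],len(q))
E
```

```text
clock: 38.35
position: [0.448, -0.075, 0.1795]
tcp_rot: [0.724, 0.689, 0.001, 0.001]
force: [0.2, -0.7, 0.2]
grip_width: 0.647
grasp_force: 0.0
clock: 39.35
position: [0.4349, -0.3218, 0.1766]
tcp_rot: [0.724, 0.689, 0.0, -0.001]
force: [0.8, -0.2, -0.2]
grip_width: 0.649
grasp_force: 0.0
vial 0.10139785146199749 [-0.00066108 -0.00084988] 211
jar 0.07617837145504774 [-5.56785293e-04  5.59886686e-05] 498
sq 0.08654464830534085 [-0.00065512 -0.00082054] 153
drop 0.10023881668200615 [ 4.72252392e-05 -8.23678777e-04] 55
```

View pics/s2.png

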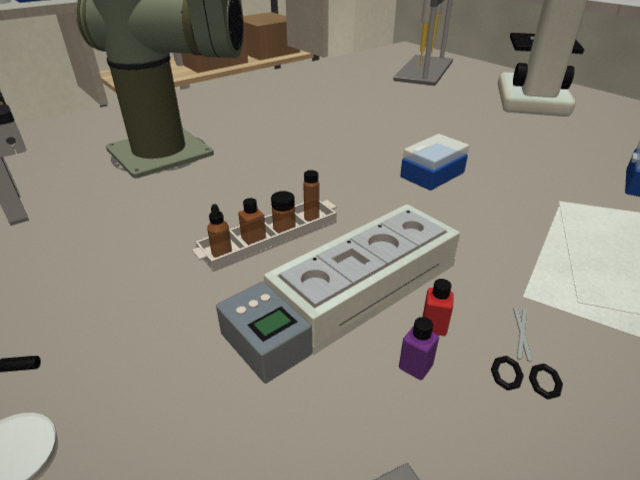

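All four bottles stand upright in the tray: vial (312,197), jar (283,212), square (252,222) and dropper (219,232). They're in the original order and within 1 mm of their compartment centres.

```bash
python3 -c "
from station import r
print(r.hand_in())"
```

```text
the job is handed in; nothing more can be done
None
```

I moved all four amber bottles to the white tray in their original left-to-right order and handed the job in at about 39 s; before hand-in the cameras showed each one upright and within about 1 mm of its compartment's centre, but the hand-in gave no verdict.

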